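Lower the dust box flap to the red mark and hold it

ROBOT

A 6-joint arm with a two-finger parallel gripper is mounted at the origin on a cart in front of the work surface, level with it; the furniture and walls round the work are solid. World frame = base frame: x ahead of the robot, y to its left, z up, the work surface at z = 0. Lengths are in m, angles in rad, forces in N, time in s.
With the tool pointing down it reaches from about 0.375 to 0.9 m from the base axis. Payload 3.1 kg.
Tool frame: the origin (TCP) lies midway between the tips of the shut fingers; the grasp point (between the pads) lies robot.grip_depth behind it (robot.grip_depth is the distance from the TCP to the grasp point, in m); z points along the fingers, y is the line along which they close (so a half turn about z gives the same grasp; the last joint's range is limited). The gripper opens to 87 mm and grips with 3 to 60 N. Pads are 19 mm wide; open, the fingers measure 117 mm over their backs; the gripper's body (75 mm by 190 mm) begins 51 mm behind the grasp point.
Start: joints at [-0.178, 0.527, 1.433, -0, 1.181, -0.178], TCP at [0.625, 0, 0.223] pointing down, gripper open.
Joint ranges: [-3.08, 3.08], [-0.75, 2.2], [0.22, 2.44], [-1.43, 4.57], [0, 2.65], [-2.85, 2.85]. Speed limits (rad/s): [2.79, 2.79, 3.14, 3.14, 3.14, 3.14].

INTERFACE

Orientations are given as a unit quaternion [x, y, z, w].
In Python, from rig import robot, viewer gives the robot as it stands (robot), with the cameras (viewer).
- The arm moves only by the tool pendant, called in YAML: its name, and indented under it one key for each argument. Schema: {"type":"object","properties":{"motion":{"type":"object","properties":{"sx":{"type":"array","items":{"type":"number"},"minItems":1,"maxItems":20},"sy":{"type":"array","items":{"type":"number"},"minItems":1,"maxItems":20},"sz":{"type":"array","items":{"type":"number"},"minItems":1,"maxItems":20},"spin":{"type":"array","items":{"type":"number"},"minItems":1,"maxItems":20}},"additionalProperties":false,"required":["sx","sy","sz","spin"]},"finger_gap":{"type":"number"},"squeeze":{"type":"number"},"only":{"type":"string"},"quiet":{"type":"boolean"},"lines":{"type":"string"}},"required":["motion"],"additionalProperties":false}. motion is an object with one list for each field, all of the same length, 1 to 20, a row being the entries at one place: sx, sy, sz (the shift in m), spin (a turn about the tool's z in rad); each row shifts and turns the commanded pose from where the row before left it, along the tool's axes as they then stand; what a row does not reach is not made up. A row lasts 1/12 s, in which the tool goes at most 0.0417 m and 0.125 rad, less where a joint would pass 70% of its speed; a pose out of reach is approached as far as the arm can. finger_gap is the finger opening in m, set as the call begins (left out keeps the last). The fingers move at their own pace and stop on an object; squeeze is the grip in N (left out, the last holds). Time passes only in rows, so rows that do not move let the fingers close. The tool returns the time, the measured TCP pose, the force, the opening and the grip force at its end. only (a regular expression) keeps the lines of the reply that match it, lines (a string "A,B") keeps lines A to B, and quiet returns only ok. Input that does not fit is refused with a message, and nothing moves.
- robot.get_obs(): the state, without advancing time (a new reading comes with each control period).
- viewer.camera(name): name is "scene" or "side" or "wrist"; returns a dict with "img" (420x560x3 uint8, red, green, blue), "fx", "fy", "cx", "cy" (pixels), "k1" (the pictures are not rectified: a ray, as slopes to the right and down, at radius r is drawn at 1 + k1 r^2 times it, then the intrinsics apply), "xyz" and "attitude" of the camera in the world. Camera axes: x right, y down, z forward; pixel columns grow to the right and rows downward; lengths in m; the calibration is good to about 2 mm. A picture is of the moment at which its call begins. There is no depth.
- robot.hand_in(): hands the job in; it is judged then, once.
The state is a dict: "time": time; "q": joint angles; "joint_velocities": joint speeds; "joint_torque": joint torques, N m; "position": TCP position; "tool_rot": TCP orientation; "ft_force": force on the tool from outside, world axes, zero at the start; "moment": the same for the moment, N m; "grip_width": finger opening in m; "grip_force": force on a finger pad.
Only numpy, scipy, OpenCV 4.12 (cv2) and the standard library are available. Lean on these libraries where they do the work, as an engineer would, in place of code of your own. Each camera call takes 0.05 s, during which the arm holds its last target. There are 200 camera calls.

TASK

Pull the red-handled file up out of its holder in front of the dust box, where it bars the flap, and stand it handle up in the tall round metal tool pot, leaving the flap shut meanwhile. Then take the flap by its top rail, swing it down towards the robot until the yellow rail end is level with the red pointer, and finish while still holding it there so the box can be inspected: do not let go, and do not let the flap fall open. Leave the pointer, the pot and everything else where they are.

Things in the scene. Friction and masses are not known exactly. Their poses are not given: they have to be found in the camera images.
- dust_box: small white open-topped dust box with a blue drop-front flap, fixed on a dark base plate. Origin on the worktop, straight below the middle of the hinge axis; +x points into the box, away from the flap's front; +y along the hinge towards the file holder; z up. Walls (x 14 to 83 mm, y -76 to 76 mm) are 115 mm high, open above. Yaw varies
- hinge (a point): middle of the flap's hinge axis, 25 mm above the worktop; the axis runs along the dust box's y
- flap (a joint): flap angle in rad. 0 = shut (flap leans 0.10 rad back from vertical, towards the box's +x, and stays so by its weight); grows as the flap swings down towards the box's -x. Angle from vertical = value - 0.10. Free, almost frictionless hinge: beyond 0.10 the flap (about 0.5 kg) falls open, to the stop at 1.45, unless held
- rail (a point): middle of the round steel rail along the flap's top edge: 12 mm thick, along the box's y, 130 mm from the hinge axis (its top 161 mm above the worktop when shut); free all round between two brackets 55 mm to either side. The flap plate below is 5 mm thick, 138 mm wide, its upper edge 15 mm below the rail's centre line. Axes turn with the flap; z points from hinge to rail
- rail_yellow_end (a point): centre of the yellow cap on the rail's right end (82 mm from the middle, 15 mm thick), 130 mm from the hinge axis
- mark (a point): point on the red pointer at the yellow cap's radius, 130 mm from the hinge axis, 102 mm to the right (-y) of the flap's middle, before a white graduated arc. z points along the pointer away from the hinge, y along the hinge axis. The flap is at the mark when the yellow cap is level with this point, seen along the hinge axis
- pointer (a joint): angle of the red pointer in rad, same zero and sense as the flap's: the flap is at the mark when both values are equal. Stiff; stays where it is set. Between 0.38 and 0.70
- holder_mouth (a point): centre of the mouth of the upright grey holder, 84 mm above the worktop, 25 mm in front of the hinge and 98 mm to the left of the flap's middle; a square socket 16 x 9 mm inside (16 along the box's x), 24 x 17 mm outside, 78 mm deep
- file: file 190 mm long, red handle, 60 g; starts standing in the holder, handle up. It balances about 35 mm from mid-length towards the handle end. Own +y axis points along it from blade tip to handle end (up at the start); origin at mid-length, on one flat side (the file's centre line lies 8 mm from it along the own z axis)
- file_tip (a point): blade tip, lowest point of the file at the start, 94 mm from mid-length. The blade is 12 x 4 mm, 100 mm long
- file_handle (a point): centre of the red handle, 50 mm above mid-length; the handle is 16 x 17 mm thick and 90 mm long (5 to 95 mm above mid-length)
- tool_pot: tall round open metal pot standing loose on the worktop, 54 mm wide outside, 48 mm inside, 120 mm tall, floor 6 mm thick, 500 g; empty. Origin at the centre of its underside
- cast: yellow stone jaw model 56x65x44 mm; bystander, to be left alone
- bottle: brown bottle with white cap, 42 mm diameter, 98 mm tall; bystander, to be left alone
- bur_block: metal block with burs standing in it, 34x74x46 mm; bystander, to be left alone
- cast_2: tan stone jaw model 53x66x30 mm; bystander, to be left alone
- disc_case: black flat case 62x70x26 mm; bystander, to be left alone
- sealer: small white bottle with black cap, 30 mm diameter, 66 mm tall; bystander, to be left alone
- dappen: small clear glass dish, 32 mm diameter, 22 mm tall; bystander, to be left alone

How it is judged:
By the outcome, as a careful person would: the job done as asked, in the order asked, and still so for the second after the job is handed in, while the arm keeps its last pose, push and grip.
It also fails if it takes over 58 s, if anything falls off the work surface, if the arm or the gripper's body presses on something with over 40 N, if the wrist force passes 120 N, or if a joint passes its speed limit or range.

## Working session

There is one attempt and no reset: what is moved stays moved. The work goes in short steps, Python scripts to look and compute and a tool call to move; the robot and the scene stay as the last step left them, time stands still between calls to the robot, and variables do not carry over. Pictures are saved under pics/ and viewed, at most 13 in all, crops included, and the job is handed in when it is done.

```bash
ls; mkdir -p pics; cat > h.py <<'E'
import numpy as np, cv2
from rig import robot, viewer
from scipy.spatial.transform import Rotation as R
def shot(n,fn=None):
    c=viewer.camera(n); 
    if fn: cv2.imwrite('pics/'+fn,c['img'][:,:,::-1])
    return c
def rot(a):
    a=np.array(a,float)
    return a if a.shape==(3,3) else R.from_quat(a).as_matrix()
def ray(c,u,v):
    x=np.array([(u-c['cx'])/c['fx'],(v-c['cy'])/c['fy']]); s=x.copy()
    for _ in range(20): s=x/(1+c['k1']*(s@s))
    d=rot(c['attitude'])@np.array([s[0],s[1],1]); return np.array(c['xyz']),d/np.linalg.norm(d)
def onz(c,u,v,z):
    o,d=ray(c,u,v); return o+d*(z-o[2])/d[2]
def tri(*rs):
    A=0;b=0
    for o,d in rs:
        P=np.eye(3)-np.outer(d,d);A=A+P;b=b+P@o
    p=np.linalg.solve(A,b); return p,[round(float(np.linalg.norm((np.eye(3)-np.outer(d,d))@(p-o))),4) for o,d in rs]
def proj(c,p):
    q=rot(c['attitude']).T@(np.array(p)-c['xyz']); s=q[:2]/q[2]; s=s*(1+c['k1']*(s@s)); return s[0]*c['fx']+c['cx'],s[1]*c['fy']+c['cy']
E
python3 - <<'E'
from h import *
import pickle
D={}
for n in ['scene','side','wrist']:
    c=shot(n,n+'0.png'); D[n]=c; print(n,{k:v for k,v in c.items() if k!='img'})
pickle.dump(D,open('d0.pkl','wb'))
print(robot.grip_depth, robot.get_obs())
E
```

```text
pics
rig.py
scene {'fx': 455.3572646163625, 'fy': 455.3572646163625, 'cx': 281.14881204568013, 'cy': 210.1828733000445, 'k1': -0.06085801640176215, 'xyz': array([0.04321837, 0.96777311, 0.68148222]), 'attitude': array([-0.19145205,  0.82113392, -0.5198772 ,  0.13716012])}
side {'fx': 499.25084896873545, 'fy': 499.25084896873545, 'cx': 284.64872902512485, 'cy': 211.93127993413225, 'k1': -0.13280663493175088, 'xyz': array([-0.35664516, -0.16350085,  0.95629883]), 'attitude': array([ 0.6846836 , -0.60256233,  0.27238414, -0.30648636])}
wrist {'fx': 315.66318876605567, 'fy': 315.66318876605567, 'cx': 279.921665721942, 'cy': 205.73917048141598, 'k1': -0.0741127570588917, 'xyz': array([0.62433869, 0.07790138, 0.3841721 ]), 'attitude': array([ 9.90008381e-01,  5.61955251e-04, -9.69386517e-04,  1.41004076e-01])}
0.0187 {'time': 0.15, 'q': array([-1.78507836e-01,  5.28321846e-01,  1.43362186e+00,  1.41030219e-05,
        1.18138408e+00, -1.78490512e-01]), 'joint_velocities': array([-0.00048838, -0.00399258, -0.00229952,  0.0011722 ,  0.00073899,
        0.00069542]), 'joint_torque': array([ 9.14956272e-04, -4.40429199e+01, -1.76841742e+01,  6.33679633e-02,
        5.52540855e-02, -1.06930895e-04]), 'position': array([6.24432666e-01, 1.30979021e-04, 2.21749476e-01]), 'tool_rot': array([ 7.07114537e-01,  7.07098493e-01, -4.89435249e-04, -7.16354493e-04]), 'ft_force': array([-0.4714225 , -0.33903147,  0.08377436]), 'moment': array([-0.0504615 ,  0.06810676, -0.01829042]), 'grip_force': 0.0, 'grip_width': 0.08689081732311597}
```

View pics/scene0.png

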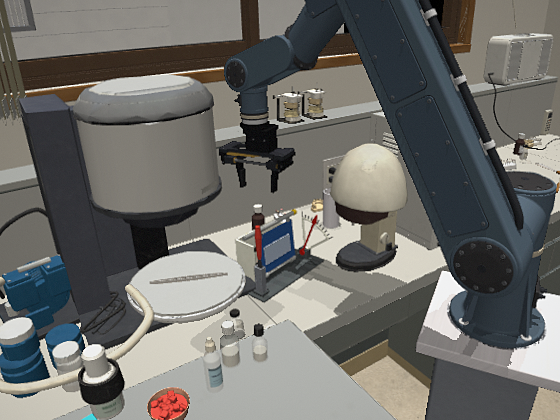

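View pics/side0.png

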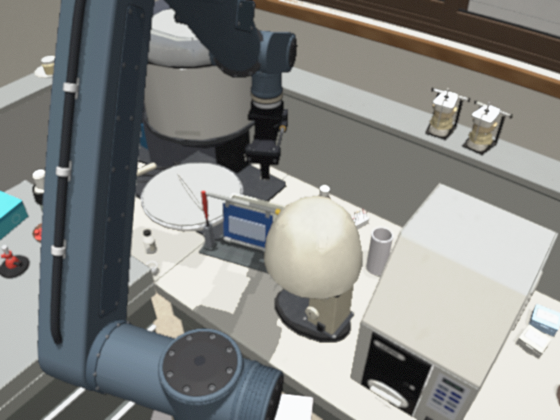

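View pics/wrist0.png

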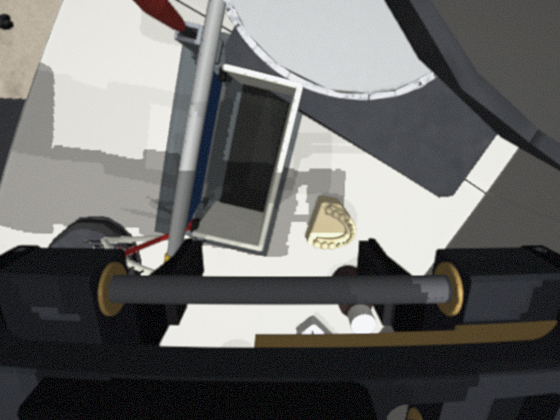

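The scene view shows the file's red handle at (258,240), the holder below it, the rail from about (245,222) to (295,210), the pointer at (310,235) and the pot at (330,207). The side view shows the pot at (380,250), with a white dome at (315,240) between the box and the pot. Next I'll zoom in on both views.

```bash
python3 - <<'E'
from h import *
import pickle
D=pickle.load(open('d0.pkl','rb'))
a=D['scene']['img'][180:305,225:355,::-1]; b=D['side']['img'][175:300,190:410,::-1]
cv2.imwrite('pics/zs.png',cv2.resize(a,None,fx=4.6,fy=4.6,interpolation=cv2.INTER_CUBIC)); cv2.imwrite('pics/zd.png',cv2.resize(b,None,fx=3.6,fy=3.6,interpolation=cv2.INTER_CUBIC))
E
```

```text
(no output)
```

View pics/zs.png

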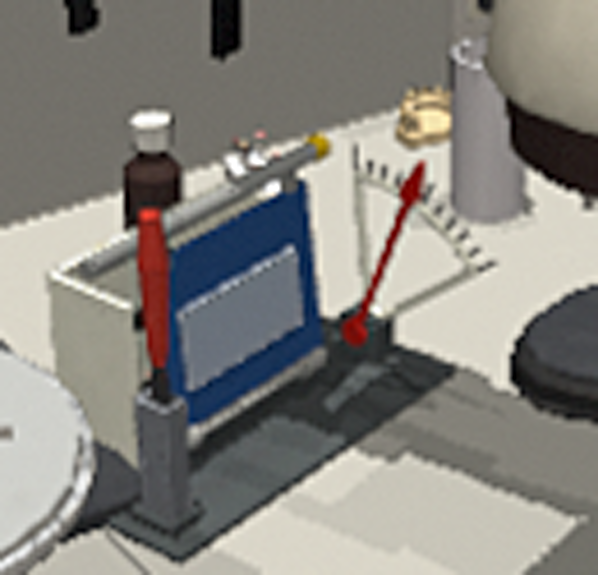

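View pics/zd.png

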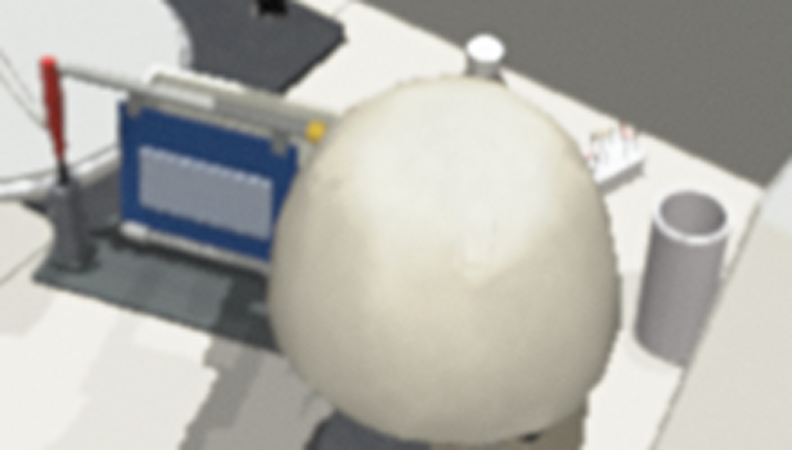

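The zoomed scene shows the file top at (150,212), the yellow cap at (319,147), the pointer tip at (418,175) with its pivot at (354,330), and the pot's left edge at x=450. The zoomed side view shows the file top at (48,60), the cap at (316,130) and the pot rim centre at (691,217). The pointer is hidden there by the dome.

```bash
python3 - <<'E'
from h import *
import pickle
np.set_printoptions(precision=4,suppress=True)
D=pickle.load(open('d0.pkl','rb')); S,E=D['scene'],D['side']
s=lambda x,y: ray(S,225+x/4.6,180+y/4.6)
e=lambda x,y: ray(E,190+x/3.6,175+y/3.6)
T={}
for n,a,b in [('filetop',(150,212),(48,60)),('handlebot',(160,362),(62,152)),('mouth',(161,392),(66,183)),('yellow',(319,147),(316,130)),('holderbase',(168,505),(72,262)),('railL',(88,268),(58,70))]:
    T[n],r=tri(s(*a),e(*b)); print(n,T[n],r)
d=T['yellow']-T['railL'];print('len',np.linalg.norm(d),'yaw y-axis',np.degrees(np.arctan2(-d[1],-d[0])))
d=T['yellow']-T['filetop'];print(d)
print('pot', onz(E,190+691/3.6,175+217/3.6,.12))
p=onz(E,190+691/3.6,175+217/3.6,.12); 
for q in [p,p*[1,1,0]]:
    u,v=proj(S,q); print('pot in scene crop',(u-225)*4.6,(v-180)*4.6)
W=D['wrist']
for n in T: print(n,proj(W,T[n]))
# dome: extremes in both; top and centre
for n,a,b in [('dome c',(368,190),(315,247))]:
    print(n,tri(ray(S,*a),ray(E,*b)))
print('dome base onz0',onz(S,365,258,0), onz(E,315,315,0),onz(S,335,262,0),onz(S,402,250,0))
for u,v in[(335,160),(409,175),(368,145)]:print(ray(S,u,v)[1])
E
```

```text
filetop [0.5428 0.1454 0.1948] [0.0001, 0.0001]
handlebot [0.5435 0.1452 0.1074] [0.0026, 0.0026]
mouth [0.5422 0.1436 0.0844] [0.0015, 0.0015]
yellow [ 0.5359 -0.0366  0.1565] [0.0018, 0.0018]
holderbase [0.5389 0.1452 0.0108] [0.004, 0.004]
railL [0.5789 0.1514 0.1565] [0.0005, 0.0005]
len 0.19279257160544971 yaw y-axis 77.11152091640217
[-0.0069 -0.182  -0.0383]
pot [ 0.5249 -0.2917  0.12  ]
pot in scene crop 492.10831019798184 51.95392951783682
pot in scene crop 488.61963651804797 206.5262383594746
filetop (np.float64(131.9808870633681), np.float64(-9.269460698568537))
handlebot (np.float64(180.75061767267127), np.float64(30.138475361923838))
mouth (np.float64(187.31339037350165), np.float64(38.67829029619375))
yellow (np.float64(170.37738228638847), np.float64(263.274296768215))
holderbase (np.float64(203.15965139985883), np.float64(52.36968420161284))
railL (np.float64(211.13804600966984), np.float64(0.12575359427736998))
dome c (array([ 0.3662, -0.1372,  0.2136]), [0.005, 0.005])
dome base onz0 [ 0.3592 -0.1352  0.    ] [ 0.3595 -0.1485  0.    ] [ 0.4295 -0.079   0.    ] [ 0.2739 -0.2241  0.    ]
[ 0.3336 -0.8865 -0.3207]
[ 0.1792 -0.9216 -0.3444]
[ 0.2712 -0.9183 -0.2885]
```

```bash
cat >> h.py <<'E'
np.set_printoptions(precision=4,suppress=True)
def box(yaw,yel):   # frame from measured shut yellow end
    Rb=R.from_euler('z',yaw).as_matrix()
    return Rb, np.array(yel)-Rb@[0.013,-0.082,0.1544]
def onplane(c,u,v,Rb,ob,y):
    o,d=ray(c,u,v); o=Rb.T@(o-ob); d=Rb.T@d; return o+d*(y-o[1])/d[1]
E
python3 - <<'E'
from h import *
import pickle
D=pickle.load(open('d0.pkl','rb')); S,E,W=D['scene'],D['side'],D['wrist']
for yaw in (-13,-14.):
  Rb,ob=box(np.radians(yaw),[.5359,-.0366,.1555]); ob[2]=0
  print(yaw,ob,'mouth pred',ob+Rb@[-.025,.098,.084])
  P=[onplane(S,225+x/4.6,180+y/4.6,Rb,ob,-.102) for x,y in((354,330),(418,170),(405,205))]
  for p in P: print(p, np.arctan2(-p[0],p[2]-.025)+.1)
  d=P[1]-P[0];print('dir',np.arctan2(-d[0],d[2])+.1)
  for p in [[.013,.082,.1544],[.013,-.082,.1544],[.013,0,.1544],[.083,.076,.115],[.083,-.076,.115],[-.025,.098,.084]]: print('wrist px',p,proj(W,ob+Rb@p))
print('drum',tri(ray(S,148,200),ray(E,197,125)),'rim right', onz(S,221,185,.3))
print('whitebox corner',tri(ray(S,373,112),ray(E,444,187)))
E
```

```text
-13 [0.5417 0.0462 0.    ] mouth pred [0.5394 0.1473 0.084 ]
[ 0.0022 -0.102   0.0249] -1.4976537507362957
[-0.0459 -0.102   0.1492] 0.45404457035135926
[-0.0366 -0.102   0.1236] 0.4557356570824168
dir 0.4693224550547118
wrist px [0.013, 0.082, 0.1544] (np.float64(204.38847601154515), np.float64(46.305214858608934))
wrist px [0.013, -0.082, 0.1544] (np.float64(171.2048845572828), np.float64(262.13118886785117))
wrist px [0.013, 0, 0.1544] (np.float64(185.42066190575156), np.float64(163.58737530095772))
wrist px [0.083, 0.076, 0.115] (np.float64(299.6093010709203), np.float64(84.44508151886018))
wrist px [0.083, -0.076, 0.115] (np.float64(260.12325777142104), np.float64(253.31037654130805))
wrist px [-0.025, 0.098, 0.084] (np.float64(184.02564480911923), np.float64(34.4112875288408))
-14.0 [0.5431 0.0461 0.    ] mouth pred [0.5426 0.1472 0.084 ]
[ 0.0024 -0.102   0.0251] -1.4372756859618834
[-0.0463 -0.102   0.1499] 0.4553606016981252
[-0.037  -0.102   0.1242] 0.4566307575335766
dir 0.47231540319707455
wrist px [0.013, 0.082, 0.1544] (np.float64(208.5145284567591), np.float64(47.27690756335832))
wrist px [0.013, -0.082, 0.1544] (np.float64(171.2048845572828), np.float64(262.13118886785117))
wrist px [0.013, 0, 0.1544] (np.float64(187.31964623013334), np.float64(164.0297009428556))
wrist px [0.083, 0.076, 0.115] (np.float64(302.53895415420743), np.float64(86.82606704057208))
wrist px [0.083, -0.076, 0.115] (np.float64(259.9500523608996), np.float64(254.50006618148123))
wrist px [-0.025, 0.098, 0.084] (np.float64(187.62878687508305), np.float64(34.423522584322825))
drum (array([0.7952, 0.2236, 0.237 ]), [0.0131, 0.0131]) rim right [0.6146 0.178  0.3   ]
whitebox corner (array([ 0.4285, -0.3797,  0.3604]), [0.0039, 0.0039])
```

pendant:
  motion: {"sx": [0.0291,0.0291,0.0291,0.0291,0.0291,0,0,0,0,0,0,0,0,0,0,0],"sy": [-0.0163,-0.0163,-0.0163,-0.0163,-0.0163,0,0,0,0,0,0,0,0,0,0,0],"sz": [-0.006,-0.006,-0.006,-0.006,-0.006,0,0,0,0,0,0,0,0,0,0,0],"spin": [0,0,0,0,0,-0.121,-0.121,-0.121,-0.121,-0.121,-0.121,-0.121,-0.121,-0.121,-0.121,-0.121]}
  finger_gap: 0.045
  squeeze: 20

```text
time: 1.48
position: [0.5432, 0.1455, 0.2522]
tool_rot: [0.117, 0.993, -0.0, -0.0]
ft_force: [1.0, 0.3, 0.1]
grip_width: 0.0448
grip_force: 0.0
```

```bash
python3 - <<'E'
from h import *
import pickle
D=pickle.load(open('d0.pkl','rb')); S,E=D['scene'],D['side']
for uv in [(444,187),(372,290),(553,237)]: print(onz(E,*uv,.36))
c=shot('wrist','w1.png'); pickle.dump(c,open('w1.pkl','wb')); o=robot.get_obs(); print(o['time'],o['position'],R.from_quat(o['tool_rot']).as_matrix(),o['q'],c['xyz'])
for z in(.195,.15,.105): print(proj(c,[.543,.1453,z]))
E
```

```text
[ 0.4226 -0.3787  0.36  ]
[ 0.1479 -0.2376  0.36  ]
[ 0.3054 -0.5632  0.36  ]
1.5333 [0.5432 0.1455 0.2522] [[-0.9737  0.2279 -0.0008]
 [ 0.2279  0.9737 -0.0002]
 [ 0.0008 -0.0004 -1.    ]] [ 0.063   0.409   1.5567 -0.0002  1.1768 -1.2778] [0.4685 0.1645 0.4148]
(np.float64(278.10920657652287), np.float64(223.0205685937915))
(np.float64(278.4306846779166), np.float64(205.97839293711172))
(np.float64(278.66545756770694), np.float64(193.55410073340974))
```

View pics/w1.png

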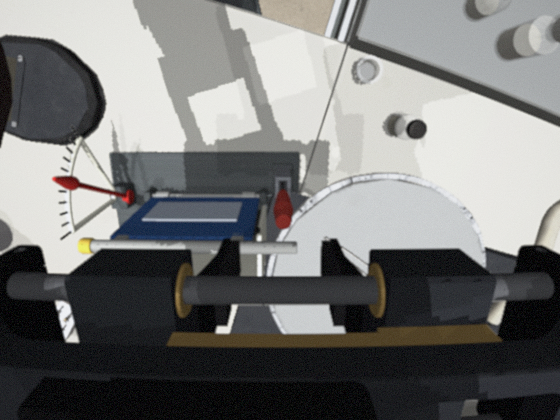

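The wrist view shows the file's handle at (283,208), close to between the fingers but about 4 px to the right of the prediction. The rail is level, from (83,246) to (297,247), so the yaw is right. The pointer runs from (130,195) to (55,182).

```bash
python3 - <<'E'
from h import *
import pickle
D=pickle.load(open('d0.pkl','rb')); S,E=D['scene'],D['side']; c=pickle.load(open('w1.pkl','rb'))
def red(im,x0,x1,y0,y1):
    i=im.astype(int); m=((i[...,0]>90)&(i[...,0]>2*i[...,1])&(i[...,0]>2*i[...,2])); k=np.zeros_like(m);k[y0:y1,x0:x1]=m[y0:y1,x0:x1]
    return np.argwhere(k)
def dump(n,p):
    for v in sorted(set(p[:,0]))[::3]: print(n,v,p[p[:,0]==v][:,1].min(),p[p[:,0]==v][:,1].max())
p=red(c['img'],265,300,180,235); dump('w',p)
ps=red(S['img'],250,265,222,262); pe=red(E['img'],195,212,185,222)
cs=[q.mean(0)[::-1] for q in (p,ps,pe)]; print(cs)
print('handle centroid S+E+W',tri(ray(S,*cs[1]),ray(E,*cs[2]),ray(c,*cs[0])),'S+W',tri(ray(S,*cs[1]),ray(c,*cs[0])))
# horizontal offset of the file's top & bottom in wrist
for z,v in ((.195,p[:,0].max()-3),(.107,p[:,0].min()+1)):
    u=p[p[:,0]==v][:,1].mean(); print(z,u,v,onz(c,u,v,z))
# yellow cap, wrist + initial
i=c['img'].astype(int); y=np.argwhere((i[...,0]>150)&(i[...,1]>120)&(i[...,2]<80)); y=y[(y[:,1]<110)&(y[:,0]>220)&(y[:,0]<270)]; cy=y.mean(0)[::-1]; print(cy)
def yel(C,x0,x1,y0,y1):
    i=C['img'].astype(int); m=np.argwhere((i[...,0]>130)&(i[...,1]>100)&(i[...,2]<90)); m=m[(m[:,1]>=x0)&(m[:,1]<x1)&(m[:,0]>=y0)&(m[:,0]<y1)]; return m.mean(0)[::-1]
a,b=yel(S,285,305,205,220),yel(E,270,285,205,216); print(a,b)
print('yellow',tri(ray(S,*a),ray(E,*b),ray(c,*cy)), onz(c,*cy,.1544))
print('railR end',onz(c,297,247,.1544))
E
```

```text
w 192 282 282
w 196 280 280
w 199 280 282
w 202 278 287
w 205 275 290
w 208 275 288
w 211 279 287
w 214 279 286
w 217 277 289
w 220 276 290
w 223 276 289
w 226 278 287
[array([282.4896, 213.3769]), array([257.8462, 240.5325]), array([204.375 , 202.7344])]
handle centroid S+E+W (array([0.5459, 0.1472, 0.1569]), [0.0023, 0.0004, 0.0023]) S+W (array([0.5462, 0.1468, 0.1565]), [0.0023, 0.0023])
0.195 282.5 225 [0.5453 0.1481 0.195 ]
0.107 280.0 193 [0.5423 0.1469 0.107 ]
[ 86.     240.8636]
[294.     210.6154] [276.9231 211.3077]
yellow (array([ 0.5339, -0.0335,  0.159 ]), [0.0015, 0.0016, 0.0028]) [ 0.5335 -0.0338  0.1544]
railR end [0.5827 0.1529 0.1544]
```

pendant:
  motion: {"sx": [0,0,0,0],"sy": [0.0024,0,0,0],"sz": [0.039,0.039,0.039,0],"spin": [0,0,0,0]}

```text
time: 1.87
position: [0.5381, 0.1473, 0.1283]
tool_rot: [0.121, 0.993, -0.002, -0.008]
ft_force: [-2.1, -0.9, -1.2]
grip_width: 0.045
grip_force: 0.0
```

pendant:
  motion: {"sx": [0,0,0,0,0],"sy": [0,0,0,0,0],"sz": [0,0,0,0,0],"spin": [0,0,0,0,0]}
  finger_gap: 0.0
  squeeze: 20

```text
time: 2.28
position: [0.5454, 0.148, 0.1378]
tool_rot: [0.12, 0.993, 0.0, 0.002]
ft_force: [-0.0, 1.0, -0.5]
grip_width: 0.0194
grip_force: 0.0
```

pendant:
  motion: {"sx": [0,0,0],"sy": [0,0,0],"sz": [0,0,0],"spin": [0,0,0]}

```text
time: 2.53
position: [0.5454, 0.1482, 0.1375]
tool_rot: [0.12, 0.993, 0.001, 0.002]
ft_force: [-0.6, 0.0, 7.7]
grip_width: 0.0171
grip_force: 20.0
```

pendant:
  motion: {"sx": [0,0,0,0,0,0,0,0,0],"sy": [0,0,0,0,0,0,0,0,0],"sz": [-0.01,-0.02,-0.03,-0.035,-0.035,-0.03,-0.02,-0.01,0],"spin": [0,0,0,0,0,0,0,0,0]}

```text
time: 3.28
position: [0.5451, 0.1479, 0.3285]
tool_rot: [0.12, 0.993, 0.0, 0.003]
ft_force: [0.1, 0.3, -1.0]
grip_width: 0.0167
grip_force: 20.0
```

pendant:
  motion: {"sx": [-0.003,-0.005,-0.007,-0.007,-0.007,-0.007,-0.007,-0.007,-0.007,-0.007,-0.007,-0.006,-0.005,-0.003,0,0],"sy": [-0.015,-0.025,-0.0358,-0.0358,-0.0358,-0.0358,-0.0358,-0.0358,-0.0358,-0.0358,-0.0358,-0.03,-0.025,-0.015,0,0],"sz": [0,0,0,0,0,0,0,0,0,0,0,0,0,0,0,0],"spin": [0,0,0,0,0,0,0,0,0,0,0,0,0,0,0,0]}

```text
time: 4.62
position: [0.5232, -0.2916, 0.3239]
tool_rot: [0.12, 0.993, 0.001, -0.001]
ft_force: [-0.9, 0.0, -0.3]
grip_width: 0.0171
grip_force: 20.0
```

```bash
python3 - <<'E'
from h import *
import pickle
W=shot('wrist','w2.png');E=shot('side','e2.png');S=shot('scene'); pickle.dump((W,E,S),open('d2.pkl','wb'))
print(robot.get_obs()['position'])
for z in (.12,0): print(z,proj(W,[.525,-.292,z]))
a=W['img'][:,:,::-1];b=cv2.resize(E['img'][150:300,240:440,::-1],None,fx=2.8,fy=2.8)
cv2.imwrite('pics/m2.png',cv2.resize(np.vstack([cv2.resize(a,(560,420))[:,:],b[:,:560]]),None,fx=.71,fy=.71))
E
```

```text
[ 0.5239 -0.2902  0.3251]
0.12 (np.float64(278.6119465464756), np.float64(184.0048716651753))
0 (np.float64(278.7645505711611), np.float64(167.79883399894018))
```

View pics/m2.png

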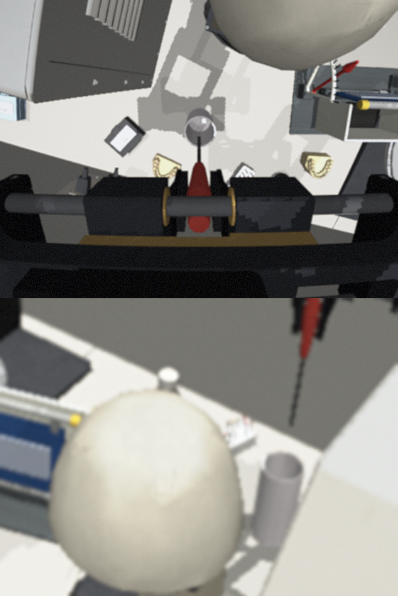

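The wrist view shows the pot rim at about (283,179) in full-picture pixels, with the blade tip just below it at (279,193). The side view shows the file hanging upright above the pot.

```bash
python3 - <<'E'
from h import *
import pickle
W,E,S=pickle.load(open('d2.pkl','rb'))
cv2.imwrite('pics/z2.png',np.hstack([cv2.resize(W['img'][145:245,235:325,::-1],None,fx=5,fy=5,interpolation=cv2.INTER_CUBIC),cv2.resize(E['img'][170:270,310:365,::-1],None,fx=5,fy=5,interpolation=cv2.INTER_CUBIC)]))
for p in [[.5239,-.2902,.197],[.5239,-.2902,.297]]: print(proj(W,p),proj(E,p))
E
```

```text
(np.float64(280.01685145147025), np.float64(199.47097184086937)) (np.float64(385.7621750418077), np.float64(211.6129395477917))
(np.float64(280.3760300721245), np.float64(239.2958372146629)) (np.float64(391.99774568924727), np.float64(177.24640018092865))
```

View pics/z2.png

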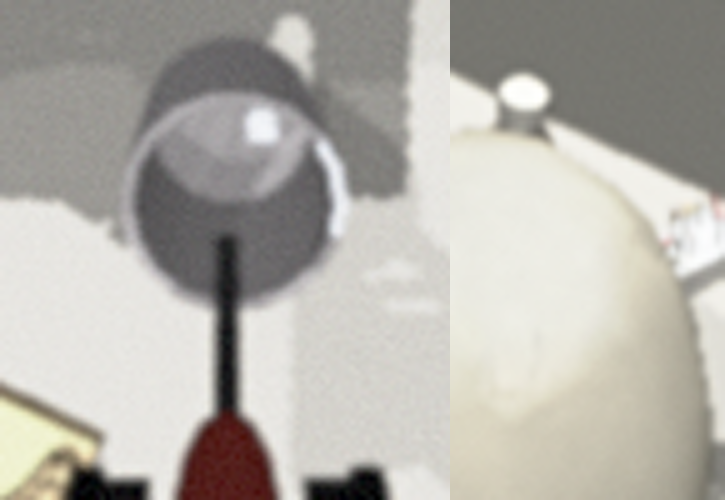

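```bash
python3 - <<'E'
from h import *
import pickle
W,E,S=pickle.load(open('d2.pkl','rb'))
print('tip',tri(ray(W,280.6,192.4),ray(E,388.4,213.8)),'rim',tri(ray(W,281.8,185),ray(E,381.9,235.3)), onz(W,281.8,185,.12),onz(E,381.9,235.3,.12))
print(onz(W,280.6,192.4,.197),onz(E,388.4,213.8,.197),robot.get_obs()['position'])
E
```

```text
tip (array([ 0.5167, -0.292 ,  0.1977]), [0.004, 0.004]) rim (array([ 0.5273, -0.2903,  0.1178]), [0.0016, 0.0016]) [ 0.5271 -0.2886  0.12  ] [ 0.5248 -0.2916  0.12  ]
[ 0.5173 -0.288   0.197 ] [ 0.517  -0.2961  0.197 ] [ 0.5239 -0.2902  0.3251]
```

pendant:
  motion: {"sx": [-0.0066,0,0,0,0,0,0,0,0,0],"sy": [0.0026,0,0,0,0,0,0,0,0,0],"sz": [0,0.015,0.03,0.03,0.03,0.025,0.015,0.01,0,0],"spin": [0,0,0,0,0,0,0,0,0,0]}

```text
time: 5.6
position: [0.5317, -0.2907, 0.1709]
tool_rot: [0.119, 0.993, -0.0, 0.0]
ft_force: [-0.1, 0.8, -0.9]
grip_width: 0.0172
grip_force: 20.0
```

pendant:
  motion: {"sx": [0,0,0,0,0],"sy": [0,0,0,0,0],"sz": [0.01,0.01,0.008,0,0],"spin": [0,0,0,0,0]}

```text
time: 6.02
position: [0.5306, -0.291, 0.1419]
tool_rot: [0.12, 0.993, 0.0, -0.001]
ft_force: [-0.1, 0.6, -1.5]
grip_width: 0.0166
grip_force: 20.0
```

pendant:
  motion: {"sx": [0,0,0],"sy": [0,0,0],"sz": [0.003,0,0],"spin": [0,0,0]}

```text
time: 6.27
position: [0.5311, -0.2913, 0.1397]
tool_rot: [0.12, 0.993, -0.0, 0.0]
ft_force: [-0.4, 0.3, -0.5]
grip_width: 0.017
grip_force: 20.0
```

pendant:
  motion: {"sx": [0,0,0,0],"sy": [0,0,0,0],"sz": [0,0,0,0],"spin": [0,0,0,0]}
  finger_gap: 0.04

```text
time: 6.6
position: [0.5311, -0.2913, 0.1398]
tool_rot: [0.12, 0.993, -0.0, 0.0]
ft_force: [-0.6, -0.4, -0.0]
grip_width: 0.0352
grip_force: 0.0
```

pendant:
  motion: {"sx": [0,0,0,0,0,0,0,0,0],"sy": [0,0,0,0,0,0,0,0,0],"sz": [-0.01,-0.02,-0.03,-0.03,-0.03,-0.03,-0.02,-0.01,0],"spin": [0,0,0,0,0,0,0,0,0]}

```text
time: 7.35
position: [0.5321, -0.292, 0.3231]
tool_rot: [0.12, 0.993, -0.002, 0.003]
ft_force: [0.5, -0.1, 0.6]
grip_width: 0.0404
grip_force: 0.0
```

```bash
python3 - <<'E'
from h import *
import pickle
W=shot('wrist');E=shot('side');S=shot('scene'); pickle.dump((W,E,S),open('d3.pkl','wb'))
print(robot.get_obs()['position'])
a=cv2.resize(W['img'][120:260,210:350,::-1],(400,400));b=cv2.resize(E['img'][150:290,310:450,::-1],(400,400))
cv2.imwrite('pics/m3.png',np.hstack([a,b]))
E
```

```text
[ 0.5301 -0.2905  0.318 ]
```

View pics/m3.png

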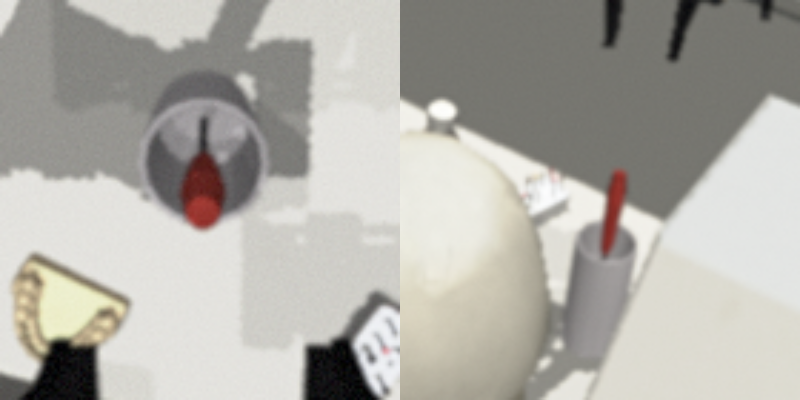

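The file stands handle up in the upright pot, with the pot rim at (205,160) in the left crop and the handle at (618,210) in the right one. On to the rail.

pendant:
  motion: {"sx": [0.002,0.004,0.006,0.006,0.006,0.006,0.006,0.006,0.006,0.005,0.004],"sy": [0.0131,0.023,0.035,0.035,0.035,0.035,0.035,0.035,0.035,0.027,0.023],"sz": [0,0,0,0,0,0,0,0,0,0,0],"spin": [0,0,0,0,0,0,0,0,0,0,0]}

```text
time: 8.42
position: [0.5526, 0.0474, 0.3179]
tool_rot: [0.119, 0.993, 0.0, -0.002]
ft_force: [0.7, -0.7, 0.7]
grip_width: 0.0401
grip_force: 0.0
```

pendant:
  motion: {"sx": [0,0,0,0,0,0,0,0,0,0,0,0,0,0,0],"sy": [0,0,0,0,0,0,0,0,0,0,0,0,0,0,0],"sz": [0.006,0.006,0.006,0.006,0.006,0.006,0.006,0.006,0.006,0.006,0.006,0.006,0.006,0,0],"spin": [0.1208,0.1208,0.1208,0.1208,0.1208,0.1208,0.1208,0.1208,0.1208,0.1208,0.1208,0.1208,0.1208,0,0]}

```text
time: 9.67
position: [0.5529, 0.0447, 0.2401]
tool_rot: [0.785, 0.619, -0.001, -0.001]
ft_force: [0.6, -1.1, -0.9]
grip_width: 0.0403
grip_force: 0.0
```

```bash
python3 - <<'E'
from h import *
import pickle
W=shot('wrist','w4.png');E=shot('side');S=shot('scene'); pickle.dump((W,E,S),open('d4.pkl','wb'))
o=robot.get_obs();print(o['position'],o['tool_rot'],o['q'],W['xyz'])
for y in(-.082,0,.082,.11):
    p=np.array([.5535,.0447,.1544])+y*np.array([.237,.971,0]); print(y,proj(W,p))
E
```

```text
[0.5542 0.0443 0.2415] [ 0.7859  0.6184 -0.     -0.0001] [-0.1214  0.412   1.5856  0.0001  1.1442  0.116 ] [0.5711 0.1203 0.4026]
-0.082 (np.float64(281.09881733057574), np.float64(298.61088762589316))
0 (np.float64(281.6403234469266), np.float64(211.9284474002317))
0.082 (np.float64(282.2606643474939), np.float64(108.45428901024955))
0.11 (np.float64(282.48718652835765), np.float64(69.37912963735883))
```

View pics/w4.png

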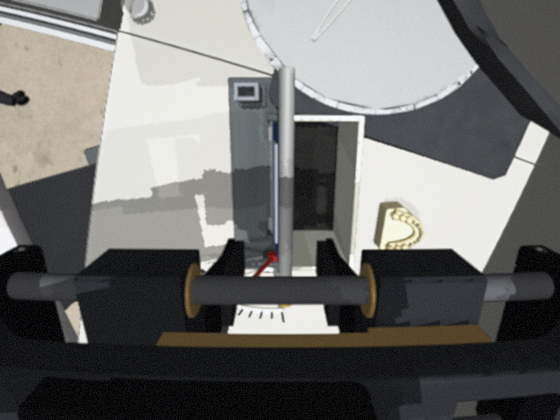

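The rail shows as a vertical strip at u≈287 between the fingers (u 235 to 325), so the yaw is aligned. The pointer appears at (265,265).

pendant:
  motion: {"sx": [0,0,0,0,0,0],"sy": [0.002,0,0,0,0,0],"sz": [0.02,0.03,0.025,0.015,0.006,0],"spin": [0,0,0,0,0,0]}

```text
time: 10.32
position: [0.5554, 0.0436, 0.1444]
tool_rot: [0.786, 0.618, -0.001, -0.001]
ft_force: [-0.1, 0.5, 1.4]
grip_width: 0.0402
grip_force: 0.0
```

pendant:
  motion: {"sx": [0,0,0,0,0,0],"sy": [0,0,0,0,0,0],"sz": [0,0,0,0,0,0],"spin": [0,0,0,0,0,0]}
  finger_gap: 0.0
  squeeze: 20

```text
time: 10.82
position: [0.5567, 0.0435, 0.1463]
tool_rot: [0.786, 0.618, 0.001, 0.001]
ft_force: [0.5, -0.6, 1.4]
grip_width: 0.0113
grip_force: 20.0
```

```bash
python3 - <<'E'
from h import *
import pickle
W=shot('wrist','w5.png');E=shot('side');S=shot('scene'); pickle.dump((W,E,S),open('d5.pkl','wb'))
o=robot.get_obs();print(o['position'],o['ft_force'],o['grip_force'],o['grip_width'])
def yel(C,x0,x1,y0,y1):
    i=C['img'].astype(int); m=np.argwhere((i[...,0]>130)&(i[...,1]>100)&(i[...,2]<90)); m=m[(m[:,1]>=x0)&(m[:,1]<x1)&(m[:,0]>=y0)&(m[:,0]<y1)]; return len(m),m.mean(0)[::-1]
print(yel(S,285,305,205,220),yel(E,270,285,205,216))
E
```

```text
[0.5569 0.0434 0.1462] [ 0.9514 -0.1175  4.0296] 20.000410079956055 0.011441098074775743
(2, array([294. , 213.5])) (12, array([277.0833, 211.25  ]))
```

```bash
cat > ptr.py <<'E'
from h import *
import pickle
yaw=np.radians(-13.8); Rb=R.from_euler('z',yaw).as_matrix(); ob=np.array([.5569,.0434,0])-Rb@[.013,0,0]
def red(im,x0,x1,y0,y1):
    i=im.astype(int); m=((i[...,0]>80)&(i[...,0]>1.7*i[...,1])&(i[...,0]>1.7*i[...,2])); k=np.zeros_like(m);k[y0:y1,x0:x1]=m[y0:y1,x0:x1]
    return np.argwhere(k)[:,::-1]
def fit(c,win):
    p=red(c['img'],*win); P=np.array([onplane(c,u,v,Rb,ob,-.102) for u,v in p])[:,[0,2]]
    vx,vz,x,z=cv2.fitLine(P.astype(np.float32),cv2.DIST_HUBER,0,1e-4,1e-4).ravel()
    if vz<0: vx,vz=-vx,-vz
    t=np.sort((P-[x,z])@[vx,vz]); 
    print(len(p),'line angle',np.arctan2(-vx,vz)+.1,'ends',[x+vx*t[0],z+vz*t[0]],[x+vx*t[-1],z+vz*t[-1]],'at hinge height x',x+vx/vz*(.025-z))
if __name__=='__main__':
    D=pickle.load(open('d0.pkl','rb'))
    fit(D['scene'],(298,322,212,258)); fit(pickle.load(open('d2.pkl','rb'))[2],(298,322,212,258)); fit(pickle.load(open('w1.pkl','rb')),(45,140,170,210))
    o=robot.get_obs(); print(R.from_quat(o['tool_rot']).as_matrix()[:,:2].T)
    for a in (.46,.47,.48): print(a, 'rail dx,dz', -.13*np.sin(a-.1)-.13*np.sin(.1), .13*(np.cos(a-.1)-np.cos(.1)))
E
python3 ptr.py
```

```text
95 line angle 0.4713761 ends [np.float64(0.004727615451787334), np.float64(0.01707995029895984)] [np.float64(-0.04928250401101981), np.float64(0.15576403383838722)] at hinge height x 0.0016431753
94 line angle 0.47195163 ends [np.float64(0.004880845683452498), np.float64(0.0171401769098031)] [np.float64(-0.04920874025138279), np.float64(0.15579227560158637)] at hinge height x 0.0018146485
370 line angle 0.4687162 ends [np.float64(0.006075503931498832), np.float64(0.0109971886464596)] [np.float64(-0.04921237016643826), np.float64(0.15408658067719208)] at hinge height x 0.0006650016
[[ 0.2371  0.9715  0.0002]
 [ 0.9715 -0.2371  0.0019]]
0.46 rail dx,dz -0.05877399448984936 -0.007683954408011832
0.47 rail dx,dz -0.05998835031953272 -0.008147986557358875
0.48 rail dx,dz -0.06119800518777541 -0.008624138861197025
```

pendant:
  motion: {"sx": [0,0,0,0,0,0,0,0,0,0,0,0,0],"sy": [-0.0038,-0.0038,-0.0077,-0.0077,-0.0076,-0.0076,-0.0075,-0.0074,-0.0036,-0.0036,0,0,0],"sz": [-0.0003,-0.0002,-0.0001,0.0004,0.0008,0.0013,0.0017,0.0021,0.0012,0.0014,0,0,0],"spin": [0,0,0,0,0,0,0,0,0,0,0,0,0]}

```text
time: 12.05
position: [0.4974, 0.058, 0.1373]
tool_rot: [0.787, 0.618, -0.0, -0.0]
ft_force: [-0.0, 3.1, 2.2]
grip_width: 0.0114
grip_force: 20.0
```

```bash
python3 - <<'E'
from ptr import *
W=shot('wrist','w6.png');E=shot('side');S=shot('scene'); pickle.dump((W,E,S),open('d6.pkl','wb'))
o=robot.get_obs();print(o['time'],o['position'],o['ft_force'],o['grip_force'],o['grip_width'])
b=Rb.T@(o['position']-ob); print('box',b,'angle from xy',np.arcsin(-b[0]/.13)+.1)
fit(S,(298,322,212,258))
def yel(C,x0,x1,y0,y1):
    i=C['img'].astype(int); m=np.argwhere((i[...,0]>110)&(i[...,1]>80)&(i[...,2]<.6*i[...,1])); m=m[(m[:,1]>=x0)&(m[:,1]<x1)&(m[:,0]>=y0)&(m[:,0]<y1)]; return len(m),m.mean(0)[::-1]
n,u=yel(S,285,325,200,235); print(n,u); q=onplane(S,*u,Rb,ob,-.082); print('cap',q,np.arctan2(-q[0]+.0017,q[2]-.025)+.1)
print('pred cap px',proj(S,ob+Rb@[-.13*np.sin(.372),-.082,.025+.13*np.cos(.372)]))
a=cv2.resize(S['img'][190:280,235:335,::-1],(500,450),interpolation=cv2.INTER_CUBIC);b=cv2.resize(W['img'][200:300,220:320,::-1],(300,450))
cv2.imwrite('pics/m6.png',np.hstack([a,b]))
E
```

```text
12.2 [0.4975 0.058  0.1374] [-0.7231  1.9235  3.6479] 20.00053435564041 0.011384905933698897
box [-0.0481 -0.      0.1374] angle from xy 0.47933013988935436
72 line angle 0.49081025 ends [np.float64(0.0063752377069555485), np.float64(0.015375170523648875)] [np.float64(-0.04300137119819801), np.float64(0.1352206262910336)] at hinge height x 0.002409786
14 [292.2857 206.1429]
cap [ 0.0167 -0.082   0.171 ] -0.002397161303359985
pred cap px (np.float64(311.0377222159519), np.float64(220.85750485406686))
```

View pics/m6.png

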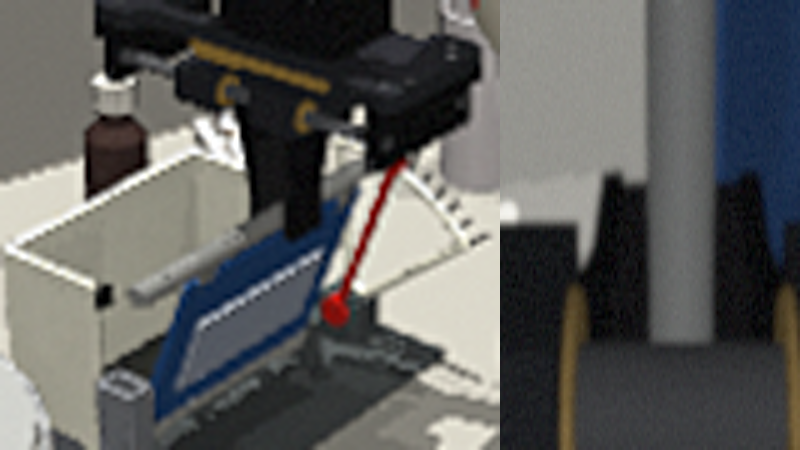

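The flap has followed the grip. The gripper hides the cap, but the rail's left end shows at (140,292) in the crop. I'll check the angle from that end and from the side view.

```bash
python3 - <<'E'
from ptr import *
D=pickle.load(open('d0.pkl','rb')); W,E,S=pickle.load(open('d6.pkl','rb'))
for u,v,c in ((225+88/4.6,180+268/4.6,D['scene']),(263,248.4,S)):
    q=onplane(c,u,v,Rb,ob,.111); print('rail end',q,np.arctan2(-q[0],q[2]-.025)+.1,'r',np.hypot(q[0],q[2]-.025))
for a in(.46,.48,.5): print(a,proj(E,ob+Rb@[-.13*np.sin(a-.1),-.082,.025+.13*np.cos(a-.1)]),proj(S,ob+Rb@[-.13*np.sin(a-.1),.111,.025+.13*np.cos(a-.1)]))
i=E['img'].astype(int); m=np.argwhere((i[...,0]>110)&(i[...,1]>80)&(i[...,2]<.6*i[...,1])); m=m[(m[:,1]>240)&(m[:,1]<310)&(m[:,0]>190)&(m[:,0]<240)];print(len(m),m.mean(0) if len(m) else 0, m[:12].tolist())
# rail edges in wrist, left part of rail
for C,n in ((pickle.load(open('d5.pkl','rb'))[0],'shut'),(W,'open')):
    g=C['img'][...,1].astype(int)
    for v in(120,200): print(n,v,g[v,250:320:2].tolist())
E
```

```text
rail end [0.0081 0.111  0.1576] 0.03913484425736172 r 0.13282673871264322
rail end [-0.0541  0.111   0.1515] 0.5041363257756832 r 0.13760512603870975
0.46 (np.float64(268.4036042565394), np.float64(230.0820896630403)) (np.float64(260.51541034523825), np.float64(249.09883814030886))
0.48 (np.float64(268.017200028245), np.float64(231.03747784983545)) (np.float64(261.28139571228485), np.float64(249.765142550927))
0.5 (np.float64(267.63366820268334), np.float64(232.00408009568986)) (np.float64(262.04384254946916), np.float64(250.44798635557106))
14 [229.9286 267.1429] [[228, 267], [228, 268], [229, 266], [229, 267], [229, 268], [229, 269], [230, 266], [230, 267], [230, 268], [231, 266], [231, 267], [231, 268]]
shut 120 [100, 96, 94, 88, 95, 99, 100, 98, 97, 107, 138, 161, 178, 192, 205, 214, 210, 199, 180, 174, 154, 181, 246, 249, 248, 247, 243, 244, 248, 247, 248, 248, 248, 243, 245]
shut 200 [67, 61, 75, 68, 67, 66, 97, 127, 197, 156, 83, 89, 96, 99, 111, 115, 113, 99, 95, 94, 85, 50, 23, 31, 30, 27, 29, 32, 31, 32, 30, 37, 42, 52, 47]
open 120 [207, 208, 209, 210, 207, 214, 210, 212, 199, 123, 137, 155, 177, 189, 202, 213, 214, 206, 194, 170, 148, 117, 109, 105, 103, 100, 103, 102, 105, 105, 102, 104, 106, 108, 106]
open 200 [143, 148, 145, 150, 148, 147, 148, 147, 151, 115, 80, 95, 98, 103, 113, 113, 107, 103, 100, 93, 81, 60, 53, 50, 41, 41, 47, 43, 45, 37, 43, 40, 39, 49, 43]
```

pendant:
  motion: {"sx": [0,0,0,0,0,0],"sy": [0.0006,0.0006,0,0,0,0],"sz": [-0.0002,-0.0002,0,0,0,0],"spin": [0,0,0,0,0,0]}

```text
time: 12.7
position: [0.4987, 0.0577, 0.1378]
tool_rot: [0.787, 0.618, 0.0, -0.0]
ft_force: [-2.6, 3.3, 4.2]
grip_width: 0.0108
grip_force: 20.0
```

```bash
python3 - <<'E'
from ptr import *
D=pickle.load(open('d0.pkl','rb')); E=shot('side');o=robot.get_obs();p=o['position'];b=Rb.T@(p-ob)
print(p,np.arcsin(-b[0]/.13)+.1,np.arccos((p[2]+.0082-.025)/.13)+.1,o['ft_force'],o['grip_width'])
def yel(C,x0,x1,y0,y1):
    i=C['img'].astype(int); m=np.argwhere((i[...,0]>110)&(i[...,1]>80)&(i[...,2]<.6*i[...,1])); m=m[(m[:,1]>=x0)&(m[:,1]<x1)&(m[:,0]>=y0)&(m[:,0]<y1)]; return len(m),m.mean(0)[::-1]
a=yel(D['side'],262,285,200,222);c=yel(E,255,285,222,240);P=lambda a:np.array(proj(E,ob+Rb@[-.13*np.sin(a-.1),-.082,.025+.13*np.cos(a-.1)]))
print(a,P(0),c,P(.47))
E
```

```text
[0.4987 0.0577 0.1378] 0.4692508159650881 0.47383287017284226 [-1.3273  4.5866  4.6353] 0.011012880913587349
(17, array([277.1765, 211.1176])) [277.6053 212.1375] (15, array([267.2667, 229.8   ])) [268.2101 230.5584]
```

```bash
python3 -c "
from rig import robot, viewer
print(robot.hand_in())"
```

```text
the job is handed in; nothing more can be done
None
```

The job is handed in: the file stands handle up in the pot, and the gripper is holding the flap by its rail at about 0.47 rad, against a pointer reading of about 0.47 rad; the judge's verdict was not shown.

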